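# Mark the leftovers box and snap its lid shut

### The job

On the lid of the top steel container, first turn the black day collar to 7 while the three orange snap tabs are still open, and let go of it. Then press each tab down in turn until all three have snapped fully shut, with the collar still at 7. Leave the cup, the ramekin and the spatula where they are.

Things in the scene. Friction and masses are not known exactly. Their poses are not given: they have to be found in the camera images.
- stack: Three round steel containers stacked, 144 mm across (148 mm at the rims), 144 mm high in all, standing firmly (does not move when pushed). Origin: centre of the underside, on the shelf. The flat lid top is at z = 144 mm. Its x axis points from the collar away from the red index mark; it may stand at any yaw.
- collar (a joint): Black day collar on the lid, an upright cylinder turning about the stack's axis. Ten click stops, 0 to 9, 0.41888 rad (24 degrees) apart: value in rad = number x 0.41888, 7 is at 2.932. Hard stops at 0 and 9. The value grows counter-clockwise seen from above. About 0.1 N m turns it over a click; released near a number it settles there. Starts between 0 and 4.
- collar_top (a point): Centre of the collar's top face, 34 mm above the lid (collar 50 mm across, 32 mm high). Radial ticks on this face turn with it, one per number, increasing clockwise: 0 long orange, 5 long yellow, the others short white; 144 degrees between 9 and 0 are bare. The tick in line with the red index mark is the number set.
- index (a point): Fixed red index bar, 22 mm long, flat on the lid beside the collar; this is its middle, 40 mm from the axis.
- tab1 (a joint): Orange snap tab of the top lid, hinged 62 mm from the collar's axis, pointing outward. Value in rad: 0 = open, raised 0.5 rad (29 degrees) above level; 0.5 = fully down, level. An over-centre spring holds it at either end: about 5 N down at its pad point takes it past the middle (0.25), then it snaps down by itself and stays.
- tab2 (a joint): Orange snap tab of the top lid, hinged 62 mm from the collar's axis, pointing outward. Value in rad: 0 = open, raised 0.5 rad (29 degrees) above level; 0.5 = fully down, level. An over-centre spring holds it at either end: about 5 N down at its pad point takes it past the middle (0.25), then it snaps down by itself and stays.
- tab3 (a joint): Orange snap tab of the top lid, hinged 62 mm from the collar's axis, pointing outward. Value in rad: 0 = open, raised 0.5 rad (29 degrees) above level; 0.5 = fully down, level. An over-centre spring holds it at either end: about 5 N down at its pad point takes it past the middle (0.25), then it snaps down by itself and stays.
- tab1_pad (a point): Point on the top face of tab 1, mid width, 18 mm from its hinge; moves with the tab. Tab: paddle 26 mm long, 30 mm wide, 5 mm thick, outer edge 89 mm from the axis, with a lip turned down. Tab down: this point is 80 mm from the axis and 151.5 mm above the shelf; open: 77 mm and 160 mm. The tabs are 120 degrees apart, tab 1 opposite the index mark, then counter-clockwise tabs 2 and 3.
- tab2_pad (a point): Point on the top face of tab 2, mid width, 18 mm from its hinge; moves with the tab. Tab: paddle 26 mm long, 30 mm wide, 5 mm thick, outer edge 89 mm from the axis, with a lip turned down. Tab down: this point is 80 mm from the axis and 151.5 mm above the shelf; open: 77 mm and 160 mm.
- tab3_pad (a point): Point on the top face of tab 3, mid width, 18 mm from its hinge; moves with the tab. Tab: paddle 26 mm long, 30 mm wide, 5 mm thick, outer edge 89 mm from the axis, with a lip turned down. Tab down: this point is 80 mm from the axis and 151.5 mm above the shelf; open: 77 mm and 160 mm.
- cup: Blue plastic cup, 74 mm across, 95 mm high, loose bystander. Origin: centre of the underside.
- ramekin: Clear glass ramekin, 86 mm across, 45 mm high, loose bystander. Origin: centre of the underside.
- spatula: Wooden spatula, 270 mm long, lying flat, loose bystander. Origin near its middle, x axis from handle to blade.
Things that resemble listed ones, but are neither listed nor needed, are in the scene too. Several things have the shape of the stack; the one meant has the colours described above.

How it is judged:
By the outcome, as a careful person would: the job done as asked, in the order asked, and still so for the second after the job is handed in, with the robot touching nothing.
It also fails if it takes over 61 s, if anything falls off the work surface, if the arm or the gripper's body presses on something with over 40 N, if the wrist force passes 120 N, or if a joint passes its speed limit or range.

### The arm

A 6-joint arm with a two-finger parallel gripper is mounted at the origin on the work surface. World frame = base frame: x ahead of the robot, y to its left, z up, the work surface at z = 0. Lengths are in m, angles in degrees, forces in N, time in s.
With the tool pointing down it reaches from about 0.375 to 0.9 m from the base axis. Payload 3.1 kg.
Tool frame: the origin (TCP) lies between the finger pads; the fingertips stand 22 mm ahead of it and the grasp point (between the pads) lies 3 mm ahead of it; y points along the fingers, x is the direction in which the jaws open and shut, and the axes are right-handed (so a half turn about y gives the same grasp; the last joint's range is limited). The gripper opens to 87 mm and grips with 3 to 60 N. Pads are 19 mm wide; open, the fingers measure 117 mm over their backs; the gripper's body (75 mm by 190 mm) begins 51 mm behind the grasp point.
Start: joints at [54.632, 30.224, 82.088, -0, 67.689, -10.227], TCP at [0.265, 0.566, 0.245] pointing down, gripper open.
Joint ranges: [-176.69, 176.69], [-43.24, 126.21], [12.49, 139.97], [-82, 262], [0, 151.66], [-163.58, 163.58]. Speed limits (degrees/s): [159.86, 159.86, 180, 180, 180, 180].

### API

Orientations are given as a 3x3 rotation matrix whose columns are the frame's x, y, z axes.
In Python, from rig import bot, imaging, workorder gives the robot as it stands. The module is installed in compiled form; this text tells all that it offers.
- The arm moves only by the tool drive_tool, never from a script. Its argument "commands" is a list of rows, each an object of numbers: "dx", "dy", "dz": the shift along the tool's x, y, z normalised to -1 to 1, where 1 is 4 cm; "wx", "wy", "wz": the turn, a rotation vector about the tool's x, y, z normalised to -1 to 1, where 1 is pi/2 rad; "grip": the finger opening in mm, from 0 to 87. In form: [{"dx": .., "dy": .., "dz": .., "wx": .., "wy": .., "wz": .., "grip": ..}, ...]. A call has 1 to 8 rows; each row shifts and turns the commanded pose from where the row before left it, along the tool's axes as they then stand; what a row does not reach is not made up. A row lasts 1/8 s, in which the tool goes at most 62.5 mm and 10.7 degrees, less where a joint would pass 70% of its speed; a pose out of reach is approached as far as the arm can. A call with a number of a shift or a turn outside -1 to 1 is refused whole. A call with a gripper value outside its range is refused whole. The fingers move at their own pace and stop on an object; the grip force is fixed at half the most. Time passes only in rows, so rows that do not move let the fingers close. It gives the time, the measured TCP pose, the force and the opening at its end, in the units of the state.
- bot.read_state(): the state, without advancing time (a new reading comes with each control period).
- imaging.capture(name): name is "side" or "top" or "wrist"; returns (picture, depth): 480x640x3 uint8, red, green, blue; 480x640 float32, m along the optical axis (not along the pixel's ray), 0 where there is no reading.
- imaging.get_calibration(name): a dict with "mtx" (3x3 intrinsics, pixels), "dist" ([k1, k2, p1, p2, k3] as OpenCV has them; the pictures are not rectified), "world_to_cam" (4x4, takes a point from world to camera coordinates). Camera axes: x right, y down, z forward; pixel columns grow to the right and rows downward; lengths in m; the calibration is good to about 2 mm. A picture is of the moment at which its call begins: read the wrist's pose just before it. get_calibration takes no time and is no camera call; for the wrist camera it gives the pose at the moment of the call.
- workorder.hand_in(): hands the job in, once; it reports no verdict.
The state is a dict: "time_s": time; "joint_positions": joint angles; "qvel": joint speeds; "tau": joint torques, N m; "position": TCP position; "tcp_rot": TCP orientation; "force": force on the tool from outside, world axes, zero at the start; "moment": the same for the moment, N m; "opening": opening from 0.0 (shut) to 1.0 (fully open).
Only numpy, scipy, OpenCV 4.12 (cv2) and the standard library are available. Lean on these libraries where they do the work, as an engineer would, in place of code of your own. Each camera call takes 0.05 s, during which the arm holds its last target. There are 200 camera calls.

## Working session

There is one attempt and no reset: what is moved stays moved. The work goes in short steps, Python scripts to look and compute and a tool call to move; the robot and the scene stay as the last step left them, time stands still between calls to the robot, and variables do not carry over. Pictures are saved under pics/ and viewed, on a budget of 10 in all, crops included, one or two more only if the job needs it, and the job is handed in when it is done.

Besides the shell and the picture viewer there is one more tool, called after "Call:" by a JSON object that holds its "name" and its "arguments". drive_tool: Moves the arm, as the interface text tells. Its arguments: {"type":"object","properties":{"commands":{"type":"array"}},"required":["commands"]}

```bash
mkdir -p pics; python3 - <<'E'
from rig import bot, imaging
import cv2,numpy as np
s=bot.read_state();print({k:np.round(v,3).tolist() for k,v in s.items()})
a=imaging.capture("top");b=imaging.capture("side")
for n,(p,d) in (("top",a),("side",b)):
    cv2.imwrite(f"pics/{n}0.png",p[...,::-1]);np.save(f"pics/{n}0.npy",d)
    c=imaging.get_calibration(n);print(n,{k:np.round(v,3).tolist() for k,v in c.items()})
E
```

```text
{'time_s': 0.0, 'joint_positions': [54.632, 30.279, 82.156, 0.001, 67.687, -10.227], 'qvel': [-0.017, -0.068, -0.026, -0.027, -0.012, 0.032], 'tau': [0.0, -44.005, -17.659, 0.063, 0.058, -0.0], 'position': [0.265, 0.565, 0.244], 'tcp_rot': [[0.425, -0.001, -0.905], [0.905, -0.002, 0.425], [-0.002, -1.0, 0.0]], 'force': [0.482, 0.18, 0.046], 'moment': [-0.019, -0.006, 0.006], 'opening': 1.0}
top {'mtx': [[439.385, 0.0, 323.018], [0.0, 439.385, 235.081], [0.0, 0.0, 1.0]], 'dist': [-0.082, 0.0, 0.0, 0.0, 0.0], 'world_to_cam': [[0.029, -0.999, 0.03, -0.037], [-0.985, -0.034, -0.169, 0.625], [0.17, -0.025, -0.985, 0.914], [0.0, 0.0, 0.0, 1.0]]}
side {'mtx': [[469.107, 0.0, 321.052], [0.0, 469.107, 242.32], [0.0, 0.0, 1.0]], 'dist': [-0.127, 0.0, 0.0, 0.0, 0.0], 'world_to_cam': [[0.965, 0.261, 0.007, -0.573], [0.154, -0.546, -0.824, 0.003], [-0.211, 0.796, -0.567, 1.358], [0.0, 0.0, 0.0, 1.0]]}
```

View pics/top0.png

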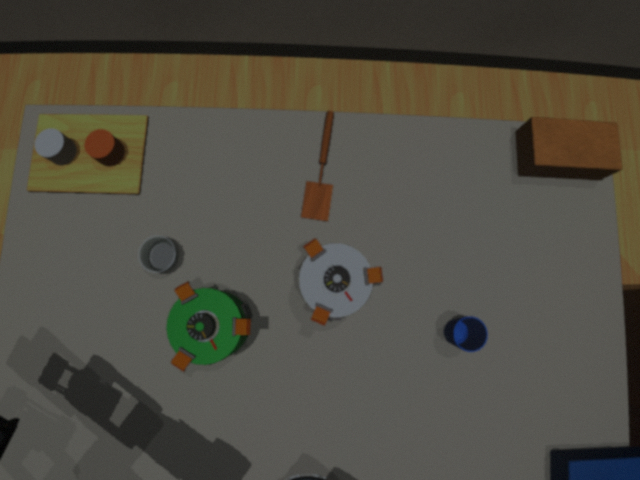

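View pics/side0.png

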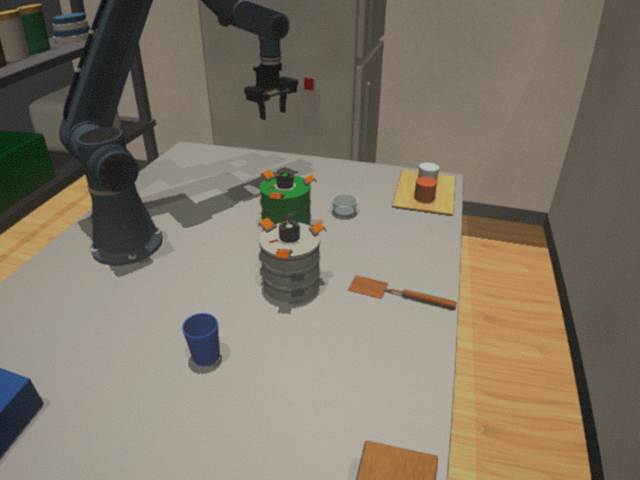

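Top view: the steel stack's collar is at (337,279) with the red index at (348,296). Tabs are at (314,248), (320,315) and (374,274). The green stack at (203,326) is a decoy. Next I'll enlarge the collar.

```bash
cat > h.py <<'E'
import numpy as np,cv2
from rig import bot,imaging
def px2w(name,uv,z,cal=None):
    c=cal or imaging.get_calibration(name)
    n=cv2.undistortPoints(np.array([[uv]],float),np.array(c["mtx"]),np.array(c["dist"]))[0,0]
    T=np.array(c["world_to_cam"]);R,t=T[:3,:3],T[:3,3]
    o=-R.T@t;d=R.T@np.array([*n,1]);return o+d*(z-o[2])/d[2]
def w2px(name,p,cal=None):
    c=cal or imaging.get_calibration(name);T=np.array(c["world_to_cam"])
    return cv2.projectPoints(np.array([p],float),cv2.Rodrigues(T[:3,:3])[0],T[:3,3],np.array(c["mtx"]),np.array(c["dist"]))[0][0,0]
E
python3 - <<'E'
from h import *
p=cv2.imread("pics/top0.png")
c=cv2.resize(p[230:330,286:386],(800,800),interpolation=cv2.INTER_CUBIC)[:, :]
c=cv2.resize(c,(600,600));c=cv2.convertScaleAbs(c,alpha=1.4)
cv2.imwrite("pics/crop1.png",c)
for n,uv,z in (("collar",(337,279),.178),("index",(348,296),.146),("t",(314,248),.16),("t",(320,315),.16),("t",(374,274),.16),("cup",(466,334),.09)):print(n,px2w("top",uv,z).round(4))
E
```

```text
collar [ 0.5218 -0.043   0.178 ]
index [ 0.4916 -0.0672  0.146 ]
t [0.5819 0.0022 0.16  ]
t [ 0.4536 -0.0134  0.16  ]
t [ 0.5349 -0.1157  0.16  ]
cup [ 0.421  -0.3209  0.09  ]
```

View pics/crop1.png

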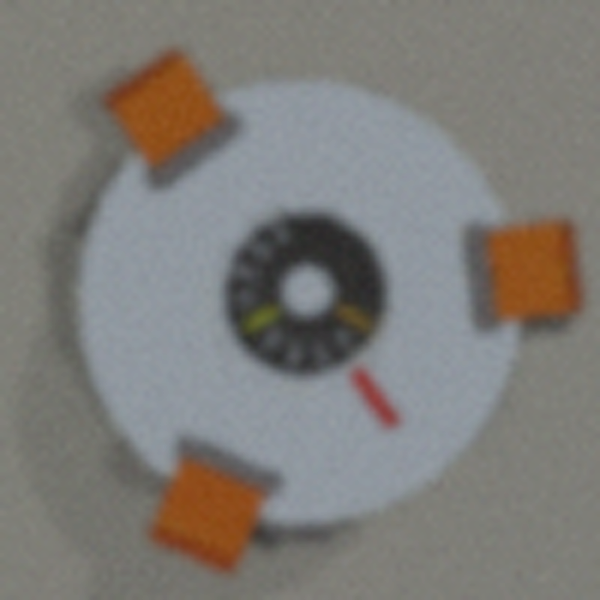

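Reading: tick 1 is at the index, with the orange 0 tick 24° anticlockwise of it. So the collar needs +6 clicks, which is 144° CCW. I'm moving above the stack.

Call:
{"name": "drive_tool", "arguments": {"commands": [{"dx": -0.79,"dy": -0.12,"dz": -0.88},{"dx": -0.79,"dy": -0.12,"dz": -0.88},{"dx": -0.79,"dy": -0.12,"dz": -0.88},{"dx": -0.79,"dy": -0.12,"dz": -0.88},{"dx": -0.79,"dy": -0.12,"dz": -0.88},{"dx": -0.79,"dy": -0.12,"dz": -0.88},{"dx": -0.79,"dy": -0.12,"dz": -0.88}]}}

```text
schema error: expected keys dx, dy, dz, wx, wy, wz, grip
```

Call:
{"name": "drive_tool", "arguments": {"commands": [{"dx": -0.79,"dy": -0.12,"dz": -0.88},{"dx": -0.79,"dy": -0.12,"dz": -0.88},{"dx": -0.79,"dy": -0.12,"dz": -0.88},{"dx": -0.79,"dy": -0.12,"dz": -0.88},{"dx": -0.79,"dy": -0.12,"dz": -0.88},{"dx": -0.79,"dy": -0.12,"dz": -0.88},{"dx": -0.79,"dy": 0,"dz": -0.88}]}}

```text
schema error: expected keys dx, dy, dz, wx, wy, wz, grip
```

Call:
{"name": "drive_tool", "arguments": {"commands": [{"wy": 0.117,"grip": 72},{"wy": 0.117,"grip": 72},{"wy": 0.117,"grip": 72},{"wy": 0.117,"grip": 72},{"wy": 0.117,"grip": 72},{"wy": 0.117,"grip": 72},{"wy": 0.117,"grip": 72},{"wy": 0.117,"grip": 72}]}}

```text
schema error: expected keys dx, dy, dz, wx, wy, wz, grip
```

```bash
python3 - <<'E'
from h import *
s=bot.read_state();print({k:np.round(v,3).tolist() for k,v in s.items() if k not in("tau","qvel")})
c=imaging.get_calibration("wrist");p,d=imaging.capture("wrist")
cv2.imwrite("pics/w1.png",p[...,::-1]);np.savez("pics/w1.npz",d=d,**c)
print(w2px("wrist",(.5225,-.0427,.178),c))
E
```

```text
{'time_s': 0.1, 'joint_positions': [54.63, 30.274, 82.148, -0.001, 67.692, -10.226], 'position': [0.265, 0.565, 0.244], 'tcp_rot': [[0.425, -0.001, -0.905], [0.905, -0.002, 0.425], [-0.002, -1.0, 0.0]], 'force': [0.0, 0.553, -0.111], 'moment': [-0.015, -0.005, -0.023], 'opening': 0.999}
[-181.14805903  798.40825029]
```

View pics/w1.png

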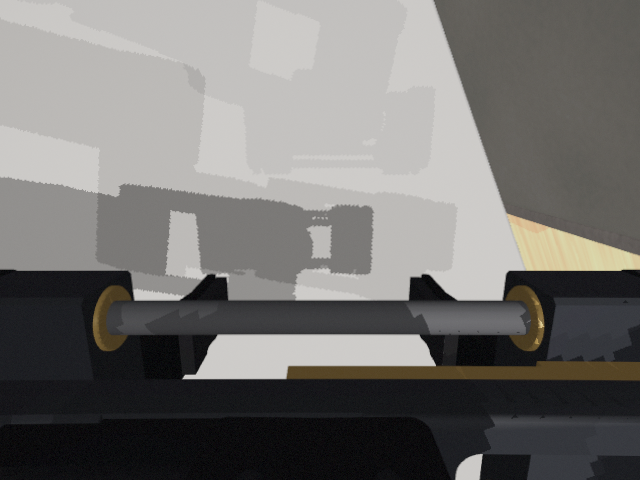

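All keys are required, so nothing moved. The wrist view shows only the gripper and bare table. I'm resending with every key filled in.

Call:
{"name": "drive_tool", "arguments": {"commands": [{"dx": -0.79,"dy": -0.12,"dz": -0.88,"wx": 0,"wy": 0,"wz": 0,"grip": 72},{"dx": -0.79,"dy": -0.12,"dz": -0.88,"wx": 0,"wy": 0,"wz": 0,"grip": 72},{"dx": -0.79,"dy": -0.12,"dz": -0.88,"wx": 0,"wy": 0,"wz": 0,"grip": 72},{"dx": -0.79,"dy": -0.12,"dz": -0.88,"wx": 0,"wy": 0,"wz": 0,"grip": 72},{"dx": -0.79,"dy": -0.12,"dz": -0.88,"wx": 0,"wy": 0,"wz": 0,"grip": 72},{"dx": -0.79,"dy": -0.12,"dz": -0.88,"wx": 0,"wy": 0,"wz": 0,"grip": 72},{"dx": -0.79,"dy": -0.12,"dz": -0.88,"wx": 0,"wy": 0,"wz": 0,"grip": 72}]}}

```text
time_s: 1.02
position: [0.3949, 0.2594, 0.2782]
tcp_rot: [[0.425, -0.0, -0.905], [0.905, -0.0, 0.425], [-0.0, -1.0, 0.0]]
force: [0.4, -0.3, 0.1]
opening: 0.829
```

Call:
{"name": "drive_tool", "arguments": {"commands": [{"dx": -0.79,"dy": 0,"dz": -0.88,"wx": 0,"wy": 0,"wz": 0,"grip": 72},{"dx": -0.79,"dy": 0,"dz": -0.88,"wx": 0,"wy": 0,"wz": 0,"grip": 72},{"dx": -0.79,"dy": 0,"dz": -0.88,"wx": 0,"wy": 0,"wz": 0,"grip": 72},{"dx": -0.79,"dy": 0,"dz": -0.88,"wx": 0,"wy": 0,"wz": 0,"grip": 72},{"dx": -0.79,"dy": 0,"dz": -0.88,"wx": 0,"wy": 0,"wz": 0,"grip": 72},{"dx": -0.79,"dy": 0,"dz": -0.88,"wx": 0,"wy": 0,"wz": 0,"grip": 72},{"dx": -0.79,"dy": 0,"dz": -0.88,"wx": 0,"wy": 0,"wz": 0,"grip": 72}]}}

```text
time_s: 1.9
position: [0.5239, -0.0455, 0.278]
tcp_rot: [[0.425, -0.0, -0.905], [0.905, 0.0, 0.425], [0.0, -1.0, 0.0]]
force: [-0.0, 0.4, -0.4]
opening: 0.824
```

Call:
{"name": "drive_tool", "arguments": {"commands": [{"dx": 0,"dy": 0,"dz": 0,"wx": 0,"wy": 0.117,"wz": 0,"grip": 72},{"dx": 0,"dy": 0,"dz": 0,"wx": 0,"wy": 0.117,"wz": 0,"grip": 72},{"dx": 0,"dy": 0,"dz": 0,"wx": 0,"wy": 0.117,"wz": 0,"grip": 72},{"dx": 0,"dy": 0,"dz": 0,"wx": 0,"wy": 0.117,"wz": 0,"grip": 72},{"dx": 0,"dy": 0,"dz": 0,"wx": 0,"wy": 0.117,"wz": 0,"grip": 72},{"dx": 0,"dy": 0,"dz": 0,"wx": 0,"wy": 0.117,"wz": 0,"grip": 72},{"dx": 0,"dy": 0,"dz": 0,"wx": 0,"wy": 0.117,"wz": 0,"grip": 72},{"dx": 0,"dy": 0,"dz": 0,"wx": 0,"wy": 0.117,"wz": 0,"grip": 72}]}}

```text
time_s: 2.9
position: [0.5234, -0.044, 0.2779]
tcp_rot: [[0.941, -0.001, 0.338], [-0.338, 0.0, 0.941], [-0.001, -1.0, -0.0]]
force: [0.3, 0.9, -0.1]
opening: 0.829
```

```bash
python3 - <<'E'
from h import *
s=bot.read_state();print({k:np.round(v,4).tolist() for k,v in s.items() if k not in("tau","qvel")})
c=imaging.get_calibration("wrist");p,d=imaging.capture("wrist")
cv2.imwrite("pics/w2.png",p[...,::-1]);np.savez("pics/w2.npz",d=d,**c)
print(w2px("wrist",(.5225,-.0427,.178),c))
E
```

```text
{'time_s': 2.9, 'joint_positions': [-17.004, 20.2081, 94.0004, -0.0002, 65.8365, 2.725], 'position': [0.5234, -0.044, 0.2779], 'tcp_rot': [[0.9413, -0.0008, 0.3376], [-0.3376, 0.0002, 0.9413], [-0.0008, -1.0, -0.0]], 'force': [0.2624, 0.915, -0.0661], 'moment': [-0.0936, 0.152, -0.0426], 'opening': 0.8292}
[316.67057451 251.31979583]
```

View pics/w2.png

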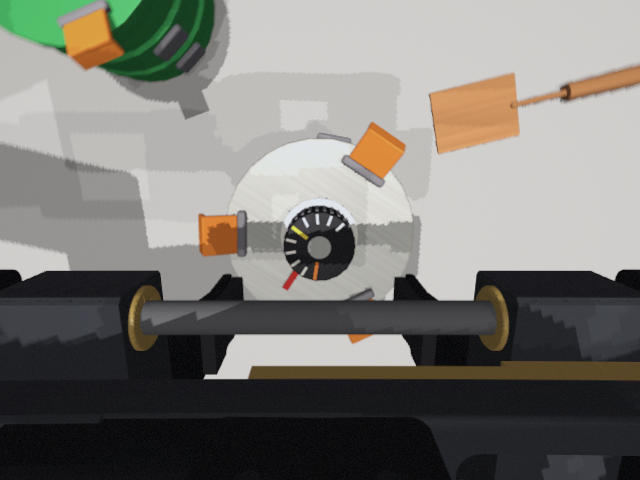

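The wrist view shows the collar top at about (319,247). The orange 0 tick is at (316,271), the red index at (290,281), and tick 1 is next to the index.

```bash
python3 - <<'E'
from h import *
f=np.load("pics/w2.npz");c={k:f[k] for k in("mtx","dist","world_to_cam")};d=f["d"]
print("cap",px2w("wrist",(319,247),.178,c),"index",px2w("wrist",(290.5,281),.145,c),"tab1",px2w("wrist",(376,152),.16,c))
T=c["world_to_cam"];ii=np.argwhere((d>.05)&(d<.6))
n=cv2.undistortPoints(ii[:,::-1].astype(float)[:,None],c["mtx"],c["dist"])[:,0]
P=(np.c_[n,np.ones(len(n))]*d[tuple(ii.T)][:,None]-T[:3,3])@T[:3,:3]
near=np.hypot(P[:,0]-.5225,P[:,1]+.043)<.05
m=near&(P[:,2]>.168)&(P[:,2]<.190)
def circ(q):
    A=np.c_[2*q,np.ones(len(q))];s=np.linalg.lstsq(A,(q**2).sum(1),rcond=None)[0];return s[:2],np.sqrt(s[2]+s[:2]@s[:2])
print("top n",m.sum(),np.median(P[m],0),"z pct",np.percentile(P[m,2],[5,50,95]))
print("minEnclosing",cv2.minEnclosingCircle(P[m,:2].astype(np.float32)))
img=cv2.imread("pics/w2.png")
cv2.imwrite("pics/w2c.png",cv2.resize(img[190:300,260:380],None,fx=5,fy=5,interpolation=cv2.INTER_CUBIC))
E
```

```text
cap [ 0.52505393 -0.04033753  0.178     ] index [ 0.49117757 -0.06739814  0.145     ] tab1 [0.58359448 0.00594344 0.16      ]
top n 4028 [ 0.52600032 -0.03849977  0.17806572] z pct [0.17641782 0.17806572 0.17928829]
minEnclosing ((0.5253929495811462, -0.03989117965102196), 0.025450682267546654)
```

View pics/w2c.png

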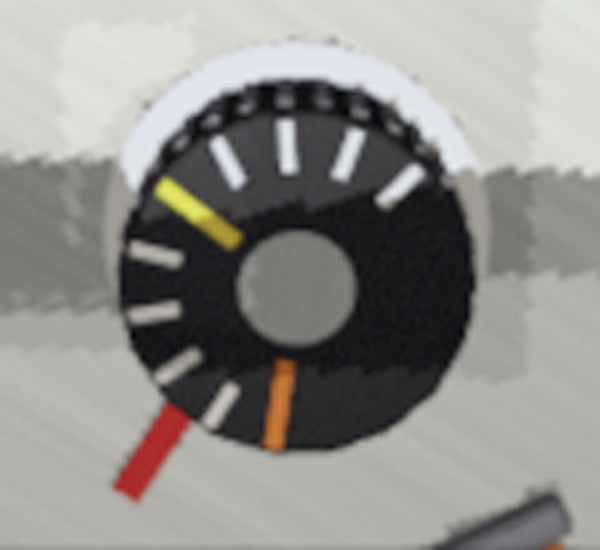

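Tick 1 lines up with the index, so +144° CCW is confirmed. I estimate the axis at (0.524, -0.041). Lowering and gripping.

Call:
{"name": "drive_tool", "arguments": {"commands": [{"dx": -0.01,"dy": 0.6,"dz": 0.07,"wx": 0,"wy": 0,"wz": 0,"grip": 72},{"dx": 0,"dy": 0.65,"dz": 0,"wx": 0,"wy": 0,"wz": 0,"grip": 72},{"dx": 0,"dy": 0.65,"dz": 0,"wx": 0,"wy": 0,"wz": 0,"grip": 72},{"dx": 0,"dy": 0.65,"dz": 0,"wx": 0,"wy": 0,"wz": 0,"grip": 72},{"dx": 0,"dy": 0,"dz": 0,"wx": 0,"wy": 0,"wz": 0,"grip": 60},{"dx": 0,"dy": 0,"dz": 0,"wx": 0,"wy": 0,"wz": 0,"grip": 54},{"dx": 0,"dy": 0,"dz": 0,"wx": 0,"wy": 0,"wz": 0,"grip": 54}]}}

```text
time_s: 3.82
position: [0.525, -0.0415, 0.1773]
tcp_rot: [[0.944, 0.002, 0.331], [-0.331, -0.001, 0.944], [0.003, -1.0, 0.0]]
force: [-0.3, 0.6, 0.0]
opening: 0.638
```

Call:
{"name": "drive_tool", "arguments": {"commands": [{"dx": 0,"dy": 0,"dz": 0,"wx": 0,"wy": 0,"wz": 0,"grip": 50},{"dx": 0,"dy": 0,"dz": 0,"wx": 0,"wy": 0,"wz": 0,"grip": 45},{"dx": 0,"dy": 0,"dz": 0,"wx": 0,"wy": 0,"wz": 0,"grip": 45},{"dx": 0,"dy": 0,"dz": 0,"wx": 0,"wy": 0,"wz": 0,"grip": 45}]}}

```text
time_s: 4.32
position: [0.5248, -0.0415, 0.1769]
tcp_rot: [[0.943, 0.002, 0.332], [-0.332, -0.0, 0.943], [0.002, -1.0, 0.0]]
force: [0.1, -0.1, 5.4]
opening: 0.569
```

```bash
python3 - <<'E'
from h import *
s=bot.read_state();print({k:np.round(v,4).tolist() for k,v in s.items() if k not in("tau","qvel")}, "tool F",np.array(s["tcp_rot"]).T@s["force"])
E
```

```text
{'time_s': 4.325, 'joint_positions': [-16.6886, 28.1511, 100.1445, 0.002, 51.6016, 2.6873], 'position': [0.5248, -0.0415, 0.1769], 'tcp_rot': [[0.9434, 0.0017, 0.3318], [-0.3318, -0.0005, 0.9434], [0.0018, -1.0, 0.0001]], 'force': [0.0895, -0.0504, 5.373], 'moment': [-0.0713, 0.09, -0.0288], 'opening': 0.5686} tool F [ 0.11073308 -5.37282262 -0.01727818]
```

Gripped with the opening at 49.5 mm, and lateral force is almost zero. Now turning 144° CCW, which is negative wy.

Call:
{"name": "drive_tool", "arguments": {"commands": [{"dx": 0,"dy": 0,"dz": 0,"wx": 0,"wy": -0.1,"wz": 0,"grip": 45},{"dx": 0,"dy": 0,"dz": 0,"wx": 0,"wy": -0.1,"wz": 0,"grip": 45},{"dx": 0,"dy": 0,"dz": 0,"wx": 0,"wy": -0.1,"wz": 0,"grip": 45},{"dx": 0,"dy": 0,"dz": 0,"wx": 0,"wy": -0.1,"wz": 0,"grip": 45},{"dx": 0,"dy": 0,"dz": 0,"wx": 0,"wy": -0.1,"wz": 0,"grip": 45},{"dx": 0,"dy": 0,"dz": 0,"wx": 0,"wy": -0.1,"wz": 0,"grip": 45}]}}

```text
time_s: 5.08
position: [0.5255, -0.0414, 0.1769]
tcp_rot: [[0.821, 0.003, -0.571], [0.571, -0.0, 0.821], [0.003, -1.0, -0.002]]
force: [1.0, -0.1, 4.1]
opening: 0.566
```

```bash
python3 - <<'E'
from h import *
s=bot.read_state();print({k:np.round(v,4).tolist() for k,v in s.items() if k not in("tau","qvel")}, "tool F",np.array(s["tcp_rot"]).T@s["force"])
E
```

```text
{'time_s': 5.075, 'joint_positions': [-16.6857, 28.1624, 100.1146, 0.0585, 51.5396, -51.5702], 'position': [0.5255, -0.0414, 0.1769], 'tcp_rot': [[0.8207, 0.0033, -0.5714], [0.5714, -0.0002, 0.8207], [0.0026, -1.0, -0.002]], 'force': [1.0471, -0.053, 4.1219], 'moment': [0.116, -0.2126, -0.1218], 'opening': 0.566} tool F [ 0.8397679  -4.11845084 -0.65009542]
```

Call:
{"name": "drive_tool", "arguments": {"commands": [{"dx": 0,"dy": 0,"dz": 0,"wx": 0,"wy": -0.1,"wz": 0,"grip": 45},{"dx": 0,"dy": 0,"dz": 0,"wx": 0,"wy": -0.1,"wz": 0,"grip": 45},{"dx": 0,"dy": 0,"dz": 0,"wx": 0,"wy": -0.1,"wz": 0,"grip": 45},{"dx": 0,"dy": 0,"dz": 0,"wx": 0,"wy": -0.1,"wz": 0,"grip": 45},{"dx": 0,"dy": 0,"dz": 0,"wx": 0,"wy": -0.1,"wz": 0,"grip": 45}]}}

```text
time_s: 5.7
position: [0.5257, -0.041, 0.1769]
tcp_rot: [[0.177, 0.004, -0.984], [0.984, 0.001, 0.177], [0.001, -1.0, -0.004]]
force: [3.2, 3.2, 5.2]
opening: 0.567
```

Call:
{"name": "drive_tool", "arguments": {"commands": [{"dx": 0,"dy": 0,"dz": 0,"wx": 0,"wy": -0.1,"wz": 0,"grip": 45},{"dx": 0,"dy": 0,"dz": 0,"wx": 0,"wy": -0.1,"wz": 0,"grip": 45},{"dx": 0,"dy": 0,"dz": 0,"wx": 0,"wy": -0.1,"wz": 0,"grip": 45},{"dx": 0,"dy": 0,"dz": 0,"wx": 0,"wy": -0.1,"wz": 0,"grip": 45},{"dx": 0,"dy": 0,"dz": 0,"wx": 0,"wy": -0.1,"wz": 0,"grip": 45},{"dx": 0,"dy": 0,"dz": 0,"wx": 0,"wy": 0,"wz": 0,"grip": 45},{"dx": 0,"dy": 0,"dz": 0,"wx": 0,"wy": 0,"wz": 0,"grip": 45}]}}

```text
time_s: 6.58
position: [0.5256, -0.0404, 0.1769]
tcp_rot: [[-0.565, 0.003, -0.825], [0.825, 0.002, -0.565], [-0.001, -1.0, -0.004]]
force: [2.0, 4.8, 5.2]
opening: 0.568
```

```bash
python3 - <<'E'
from h import *
s=bot.read_state();R=np.array(s["tcp_rot"]);print({k:np.round(v,4).tolist() for k,v in s.items() if k not in("tau","qvel")}, "yaw",np.degrees(np.arctan2(R[1,0],R[0,0])))
E
```

```text
{'time_s': 6.575, 'joint_positions': [-16.6332, 28.1637, 100.1154, 0.1777, 51.5558, -141.1689], 'position': [0.5256, -0.0404, 0.1769], 'tcp_rot': [[-0.5653, 0.0035, -0.8249], [0.8249, 0.0015, -0.5653], [-0.0007, -1.0, -0.0037]], 'force': [2.0489, 4.7532, 5.2084], 'moment': [0.824, -0.3323, 0.0591], 'opening': 0.5683} yaw 124.4253541829706
```

Turned by 143.8°. Releasing and rising.

Call:
{"name": "drive_tool", "arguments": {"commands": [{"dx": 0,"dy": 0,"dz": 0,"wx": 0,"wy": 0,"wz": 0,"grip": 72},{"dx": 0,"dy": 0,"dz": 0,"wx": 0,"wy": 0,"wz": 0,"grip": 72},{"dx": 0,"dy": 0,"dz": 0,"wx": 0,"wy": 0,"wz": 0,"grip": 72},{"dx": 0,"dy": -0.7,"dz": 0,"wx": 0,"wy": 0,"wz": 0,"grip": 72},{"dx": 0,"dy": -0.9,"dz": 0,"wx": 0,"wy": 0,"wz": 0,"grip": 40},{"dx": 0,"dy": -0.9,"dz": 0,"wx": 0,"wy": 0,"wz": 0,"grip": 0},{"dx": 0,"dy": 0,"dz": 0,"wx": 0,"wy": 0.117,"wz": 0,"grip": 0},{"dx": 0,"dy": 0,"dz": 0,"wx": 0,"wy": 0.117,"wz": 0,"grip": 0}]}}

```text
time_s: 7.58
position: [0.524, -0.0415, 0.2765]
tcp_rot: [[-0.228, 0.0, -0.974], [0.974, -0.0, -0.228], [-0.0, -1.0, -0.0]]
force: [-0.2, 1.0, 0.3]
opening: 0.461
```

```bash
python3 - <<'E'
from h import *
s=bot.read_state();R=np.array(s["tcp_rot"]);print({k:np.round(v,4).tolist() for k,v in s.items() if k not in("tau","qvel")}, "yaw",np.degrees(np.arctan2(R[1,0],R[0,0])))
c=imaging.get_calibration("wrist");p,d=imaging.capture("wrist")
cv2.imwrite("pics/w3.png",p[...,::-1])
ax=(.5256,-.0404);print(w2px("wrist",(*ax,.178),c))
for i in range(3):
    a=np.radians(38.5+120*i);print(i+1,w2px("wrist",(ax[0]+.077*np.cos(a),ax[1]+.077*np.sin(a),.16),c))
E
```

```text
{'time_s': 7.575, 'joint_positions': [-16.707, 20.3048, 94.0835, -0.019, 65.5854, -119.8759], 'position': [0.524, -0.0415, 0.2765], 'tcp_rot': [[-0.228, 0.0004, -0.9737], [0.9737, -0.0004, -0.228], [-0.0005, -1.0, -0.0002]], 'force': [-0.2105, 0.9551, 0.2577], 'moment': [0.0215, 0.034, -0.0005], 'opening': 0.4613} yaw 103.17672509389158
[318.51736449 255.25883686]
1 [360.52495595 334.39239936]
2 [381.8104448  160.24899865]
3 [213.72330115 240.17000118]
```

View pics/w3.png

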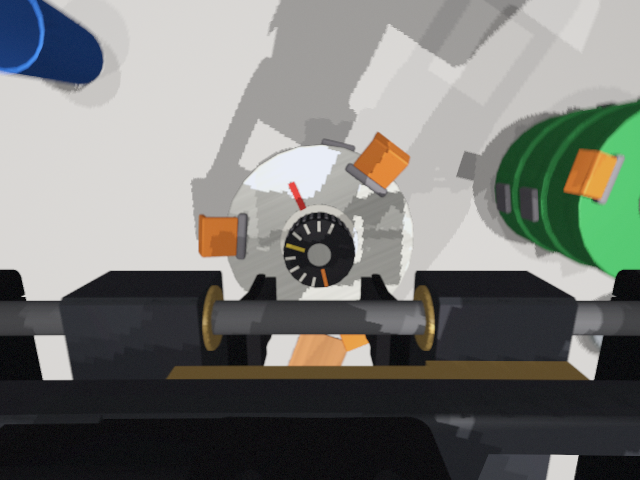

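The wrist view shows the collar at (319,254), the yellow 5 tick at (295,247) and the red index at (297,195). I'll enlarge it to verify the 7.

```bash
python3 - <<'E'
from h import *
img=cv2.imread("pics/w3.png")
cv2.imwrite("pics/w3c.png",cv2.resize(img[175:295,265:385],None,fx=5,fy=5,interpolation=cv2.INTER_CUBIC))
E
```

```text
(no output)
```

View pics/w3c.png

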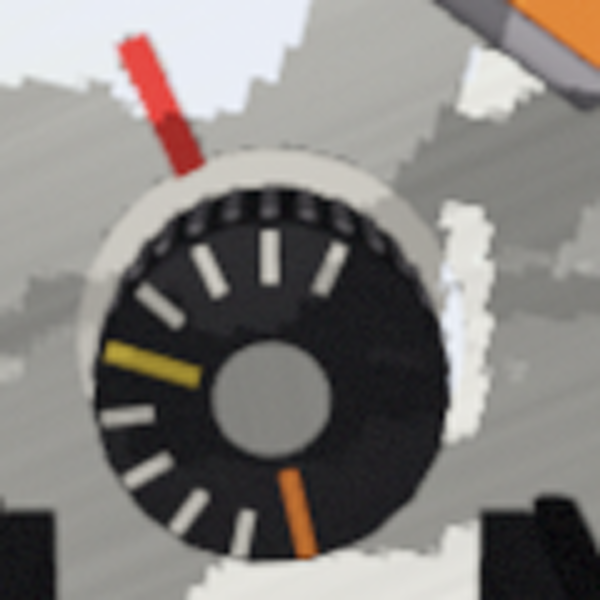

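Tick 7 now lies parallel to and in line with the index bar, and the gripper has let go. Next is tab 1: closed fingers, jaw axis tangential, at radius 79 mm.

Call:
{"name": "drive_tool", "arguments": {"commands": [{"dx": 0,"dy": 0,"dz": 0,"wx": 0,"wy": -0.094,"wz": 0,"grip": 0},{"dx": 0,"dy": 0,"dz": 0,"wx": 0,"wy": -0.094,"wz": 0,"grip": 0},{"dx": 0,"dy": 0,"dz": 0,"wx": 0,"wy": -0.094,"wz": 0,"grip": 0},{"dx": 0,"dy": 0,"dz": -1.0,"wx": 0,"wy": 0,"wz": 0,"grip": 0},{"dx": 0,"dy": 0,"dz": -1.0,"wx": 0,"wy": 0,"wz": 0,"grip": 0},{"dx": 0,"dy": 0.7,"dz": 0,"wx": 0,"wy": 0,"wz": 0,"grip": 0},{"dx": 0,"dy": 0.7,"dz": 0,"wx": 0,"wy": 0,"wz": 0,"grip": 0},{"dx": 0,"dy": 0.6,"dz": 0,"wx": 0,"wy": 0,"wz": 0,"grip": 0}]}}

```text
time_s: 8.62
position: [0.5859, 0.009, 0.1946]
tcp_rot: [[-0.631, -0.002, -0.776], [0.776, 0.0, -0.631], [0.001, -1.0, 0.001]]
force: [-0.2, -0.2, 0.1]
opening: 0.01
```

```bash
cat >> h.py <<'E'
AX=np.array([.525,-.041])
def st():
    s=bot.read_state();R=np.array(s["tcp_rot"]);p=np.array(s["position"]);q=p[:2]-AX
    print("t",s["time_s"],"p",p.round(4),"r",np.hypot(*q).round(4),"az",np.degrees(np.arctan2(q[1],q[0])).round(1),"yaw",np.degrees(np.arctan2(R[1,0],R[0,0])).round(2),"F",np.round(s["force"],1),"q6",round(s["joint_positions"][5],1),"open",round(s["opening"],3))
E
python3 -c "from h import *;st()"
```

```text
t 8.625 p [0.5859 0.009  0.1946] r 0.0788 az 39.4 yaw 129.09 F [-0.2 -0.2  0.1] q6 -139.1 open 0.01
```

Good alignment over tab 1. Pressing in small steps down to a TCP z of about 0.1725.

Call:
{"name": "drive_tool", "arguments": {"commands": [{"dx": 0,"dy": 0.1,"dz": 0,"wx": 0,"wy": 0,"wz": 0,"grip": 0},{"dx": 0,"dy": 0.1,"dz": 0,"wx": 0,"wy": 0,"wz": 0,"grip": 0},{"dx": 0,"dy": 0.1,"dz": 0,"wx": 0,"wy": 0,"wz": 0,"grip": 0},{"dx": 0,"dy": 0.08,"dz": 0,"wx": 0,"wy": 0,"wz": 0,"grip": 0}]}}

```text
time_s: 9.12
position: [0.5881, 0.0093, 0.1839]
tcp_rot: [[-0.628, 0.005, -0.778], [0.778, 0.0, -0.628], [-0.003, -1.0, -0.004]]
force: [0.7, 1.8, 3.8]
opening: 0.006
```

Call:
{"name": "drive_tool", "arguments": {"commands": [{"dx": 0,"dy": 0.08,"dz": 0,"wx": 0,"wy": 0,"wz": 0,"grip": 0},{"dx": 0,"dy": 0.04,"dz": 0,"wx": 0,"wy": 0,"wz": 0,"grip": 0},{"dx": 0,"dy": 0.03,"dz": 0,"wx": 0,"wy": 0,"wz": 0,"grip": 0},{"dx": 0,"dy": 0,"dz": 0,"wx": 0,"wy": 0,"wz": 0,"grip": 0}]}}

```text
time_s: 9.62
position: [0.5862, 0.0089, 0.1746]
tcp_rot: [[-0.628, -0.001, -0.778], [0.778, 0.0, -0.628], [0.001, -1.0, 0.001]]
force: [-0.4, 0.5, 0.2]
opening: 0.004
```

Call:
{"name": "drive_tool", "arguments": {"commands": [{"dx": 0,"dy": 0.04,"dz": 0,"wx": 0,"wy": 0,"wz": 0,"grip": 0},{"dx": 0,"dy": 0.03,"dz": 0,"wx": 0,"wy": 0,"wz": 0,"grip": 0},{"dx": 0,"dy": 0,"dz": 0,"wx": 0,"wy": 0,"wz": 0,"grip": 0}]}}

```text
time_s: 10.0
position: [0.5865, 0.0089, 0.1738]
tcp_rot: [[-0.629, 0.001, -0.778], [0.778, -0.0, -0.629], [-0.001, -1.0, -0.0]]
force: [-2.3, -0.9, 8.5]
opening: 0.005
```

```bash
python3 -c "from h import *;st()"
```

```text
t 10.0 p [0.5865 0.0089 0.1738] r 0.0792 az 39.0 yaw 128.95 F [-2.3 -0.9  8.5] q6 -139.0 open 0.005
```

Tab 1 is down: the tip rests at 151.8 mm with 8.5 N, after the resistance collapsed as it snapped. On to tab 2.

Call:
{"name": "drive_tool", "arguments": {"commands": [{"dx": 0,"dy": -0.5,"dz": 0,"wx": 0,"wy": 0,"wz": 0,"grip": 0},{"dx": 0,"dy": -0.6,"dz": 0,"wx": 0,"wy": 0,"wz": 0,"grip": 0},{"dx": 0,"dy": 0,"dz": 0,"wx": 0,"wy": 0.111,"wz": 0,"grip": 0},{"dx": 0,"dy": 0,"dz": 0,"wx": 0,"wy": 0.111,"wz": 0,"grip": 0},{"dx": 0,"dy": 0,"dz": 0,"wx": 0,"wy": 0.111,"wz": 0,"grip": 0},{"dx": 0,"dy": 0,"dz": 0,"wx": 0,"wy": 0.111,"wz": 0,"grip": 0},{"dx": 0,"dy": 0,"dz": 0,"wx": 0,"wy": 0.111,"wz": 0,"grip": 0},{"dx": 0,"dy": 0,"dz": 0,"wx": 0,"wy": 0.111,"wz": 0,"grip": 0}]}}

```text
time_s: 11.0
position: [0.5863, 0.0089, 0.216]
tcp_rot: [[0.364, -0.0, -0.931], [0.931, -0.0, 0.364], [-0.0, -1.0, 0.0]]
force: [-0.3, 0.7, -0.5]
opening: 0.007
```

Call:
{"name": "drive_tool", "arguments": {"commands": [{"dx": -0.57,"dy": 0,"dz": 0.98,"wx": 0,"wy": 0,"wz": 0,"grip": 0},{"dx": -0.57,"dy": 0,"dz": 0.98,"wx": 0,"wy": 0,"wz": 0,"grip": 0},{"dx": -0.58,"dy": 0,"dz": 0.98,"wx": 0,"wy": 0,"wz": 0,"grip": 0},{"dx": 0,"dy": 0.3,"dz": 0,"wx": 0,"wy": 0,"wz": 0,"grip": 0},{"dx": 0,"dy": 0.3,"dz": 0,"wx": 0,"wy": 0,"wz": 0,"grip": 0},{"dx": 0,"dy": 0,"dz": 0,"wx": 0,"wy": 0,"wz": 0,"grip": 0}]}}

```text
time_s: 11.75
position: [0.4528, -0.0131, 0.1911]
tcp_rot: [[0.358, -0.001, -0.934], [0.934, 0.0, 0.358], [-0.0, -1.0, 0.001]]
force: [0.0, -0.0, 0.5]
opening: 0.006
```

```bash
python3 -c "from h import *;st()"
```

```text
t 11.75 p [ 0.4528 -0.0131  0.1911] r 0.0774 az 158.9 yaw 69.01 F [ 0.  -0.   0.5] q6 -84.9 open 0.006
```

Call:
{"name": "drive_tool", "arguments": {"commands": [{"dx": 0,"dy": 0.1,"dz": 0.04,"wx": 0,"wy": 0,"wz": 0,"grip": 0},{"dx": 0,"dy": 0.1,"dz": 0,"wx": 0,"wy": 0,"wz": 0,"grip": 0},{"dx": 0,"dy": 0.1,"dz": 0,"wx": 0,"wy": 0,"wz": 0,"grip": 0},{"dx": 0,"dy": 0.08,"dz": 0,"wx": 0,"wy": 0,"wz": 0,"grip": 0},{"dx": 0,"dy": 0.05,"dz": 0,"wx": 0,"wy": 0,"wz": 0,"grip": 0},{"dx": 0,"dy": 0.05,"dz": 0,"wx": 0,"wy": 0,"wz": 0,"grip": 0},{"dx": 0,"dy": 0,"dz": 0,"wx": 0,"wy": 0,"wz": 0,"grip": 0}]}}

```text
time_s: 12.62
position: [0.4507, -0.0126, 0.1738]
tcp_rot: [[0.358, 0.001, -0.934], [0.934, -0.0, 0.358], [-0.0, -1.0, -0.001]]
force: [-1.7, 0.3, 8.8]
opening: 0.006
```

```bash
python3 -c "from h import *;st()"
```

```text
t 12.625 p [ 0.4507 -0.0126  0.1738] r 0.0796 az 159.1 yaw 69.0 F [-1.7  0.3  8.8] q6 -84.8 open 0.006
```

Tab 2 shows the same signature, with 8.8 N at the same height. On to tab 3.

Call:
{"name": "drive_tool", "arguments": {"commands": [{"dx": 0,"dy": -0.5,"dz": 0,"wx": 0,"wy": 0,"wz": 0,"grip": 0},{"dx": 0,"dy": -0.6,"dz": 0,"wx": 0,"wy": 0,"wz": 0,"grip": 0},{"dx": 0,"dy": 0,"dz": 0,"wx": 0,"wy": 0.111,"wz": 0,"grip": 0},{"dx": 0,"dy": 0,"dz": 0,"wx": 0,"wy": 0.111,"wz": 0,"grip": 0},{"dx": 0,"dy": 0,"dz": 0,"wx": 0,"wy": 0.111,"wz": 0,"grip": 0},{"dx": 0,"dy": 0,"dz": 0,"wx": 0,"wy": 0.111,"wz": 0,"grip": 0},{"dx": 0,"dy": 0,"dz": 0,"wx": 0,"wy": 0.111,"wz": 0,"grip": 0},{"dx": 0,"dy": 0,"dz": 0,"wx": 0,"wy": 0.111,"wz": 0,"grip": 0}]}}

```text
time_s: 13.62
position: [0.4506, -0.0126, 0.2169]
tcp_rot: [[0.988, 0.0, -0.152], [0.152, -0.0, 0.988], [0.0, -1.0, -0.0]]
force: [-0.9, 0.7, 0.4]
opening: 0.01
```

Call:
{"name": "drive_tool", "arguments": {"commands": [{"dx": 0.57,"dy": 0,"dz": -0.99,"wx": 0,"wy": 0,"wz": 0,"grip": 0},{"dx": 0.57,"dy": 0,"dz": -0.99,"wx": 0,"wy": 0,"wz": 0,"grip": 0},{"dx": 0.57,"dy": 0,"dz": -0.99,"wx": 0,"wy": 0,"wz": 0,"grip": 0},{"dx": 0,"dy": 0.3,"dz": 0,"wx": 0,"wy": 0,"wz": 0,"grip": 0},{"dx": 0,"dy": 0.3,"dz": 0,"wx": 0,"wy": 0,"wz": 0,"grip": 0},{"dx": 0,"dy": 0,"dz": 0,"wx": 0,"wy": 0,"wz": 0,"grip": 0}]}}

```text
time_s: 14.38
position: [0.5347, -0.1175, 0.1914]
tcp_rot: [[0.987, -0.004, -0.158], [0.158, 0.002, 0.987], [-0.004, -1.0, 0.003]]
force: [-0.5, 0.3, -0.7]
opening: 0.006
```

```bash
python3 -c "from h import *;st()"
```

```text
t 14.375 p [ 0.5347 -0.1175  0.1914] r 0.0771 az -82.8 yaw 9.11 F [-0.5  0.3 -0.7] q6 -33.2 open 0.006
```

Call:
{"name": "drive_tool", "arguments": {"commands": [{"dx": 0.04,"dy": 0.1,"dz": -0.02,"wx": 0,"wy": 0,"wz": 0,"grip": 0},{"dx": 0,"dy": 0.1,"dz": 0,"wx": 0,"wy": 0,"wz": 0,"grip": 0},{"dx": 0,"dy": 0.1,"dz": 0,"wx": 0,"wy": 0,"wz": 0,"grip": 0},{"dx": 0,"dy": 0.08,"dz": 0,"wx": 0,"wy": 0,"wz": 0,"grip": 0},{"dx": 0,"dy": 0.05,"dz": 0,"wx": 0,"wy": 0,"wz": 0,"grip": 0},{"dx": 0,"dy": 0.05,"dz": 0,"wx": 0,"wy": 0,"wz": 0,"grip": 0},{"dx": 0,"dy": 0,"dz": 0,"wx": 0,"wy": 0,"wz": 0,"grip": 0}]}}

```text
time_s: 15.25
position: [0.5383, -0.1194, 0.1739]
tcp_rot: [[0.988, -0.0, -0.157], [0.157, 0.0, 0.988], [-0.0, -1.0, 0.0]]
force: [-1.2, 1.1, 4.2]
opening: 0.005
```

```bash
python3 -c "from h import *;st()"
```

```text
t 15.25 p [ 0.5383 -0.1194  0.1739] r 0.0795 az -80.4 yaw 9.06 F [-1.2  1.1  4.2] q6 -33.2 open 0.005
```

Tab 3 rests at the same level. Retreating to look.

Call:
{"name": "drive_tool", "arguments": {"commands": [{"dx": 0,"dy": -0.8,"dz": 0,"wx": 0,"wy": 0,"wz": 0,"grip": 0},{"dx": 0,"dy": -0.9,"dz": 0,"wx": 0,"wy": 0,"wz": 0,"grip": 0},{"dx": 0,"dy": -0.9,"dz": -0.5,"wx": 0,"wy": 0,"wz": 0,"grip": 0},{"dx": 0,"dy": 0,"dz": -1,"wx": 0,"wy": 0,"wz": 0,"grip": 0},{"dx": 0,"dy": 0,"dz": -1,"wx": 0,"wy": 0,"wz": 0,"grip": 0},{"dx": 0,"dy": 0,"dz": -1,"wx": 0,"wy": 0,"wz": 0,"grip": 0},{"dx": 0,"dy": 0,"dz": -1,"wx": 0,"wy": 0,"wz": 0,"grip": 0},{"dx": 0,"dy": 0,"dz": -1,"wx": 0,"wy": 0,"wz": 0,"grip": 0}]}}

```text
time_s: 16.25
position: [0.573, -0.338, 0.2771]
tcp_rot: [[0.988, -0.001, -0.157], [0.157, 0.001, 0.988], [-0.0, -1.0, 0.001]]
force: [0.3, -0.7, 0.2]
opening: 0.003
```

```bash
python3 - <<'E'
from h import *
st()
p,d=imaging.capture("top");q,e=imaging.capture("side")
cv2.imwrite("pics/t2.png",p[...,::-1]);cv2.imwrite("pics/s2.png",q[...,::-1])
c1=cv2.resize(p[230:330,286:386,::-1],(560,560),interpolation=cv2.INTER_CUBIC)
c2=cv2.resize(q[205:275,245:337,::-1],(736,560),interpolation=cv2.INTER_CUBIC)
o=np.hstack([c1,c2]);o=cv2.resize(o,(800,int(560*800/o.shape[1])));cv2.imwrite("pics/fin.png",cv2.convertScaleAbs(o,alpha=1.4))
a=cv2.imread("pics/top0.png").astype(int);b=p[...,::-1].astype(int)
m=np.abs(a-b).max(2)
for n,(y,x) in dict(ramekin=(255,160),cup=(334,466),spat_blade=(200,317),spat_h=(140,327)).items():print(n,m[y-18:y+18,x-18:x+18].mean().round(1))
E
```

```text
t 16.25 p [ 0.573  -0.338   0.2771] r 0.3008 az -80.8 yaw 9.05 F [ 0.3 -0.7  0.2] q6 -49.2 open 0.003
ramekin 13.8
cup 12.7
spat_blade 17.8
spat_h 17.0
```

View pics/fin.png

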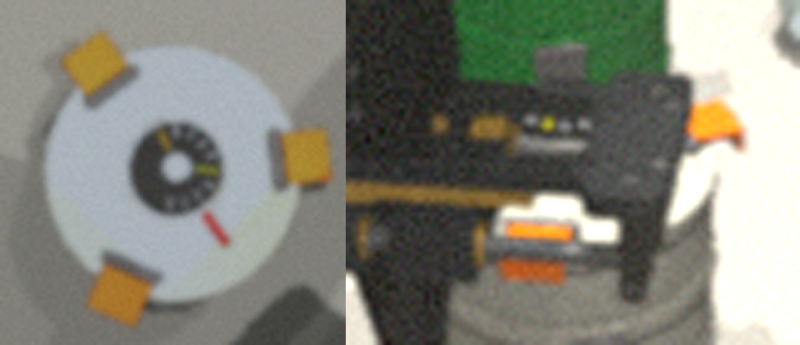

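The collar still reads 7: yellow 5 at (208,169) is about 48° before the index. The arm blocks the side view, so I'll check tab tilt with the top camera's depth, before and after, and overlay the bystanders.

```bash
python3 - <<'E'
from h import *
c=imaging.get_calibration("top");T=c["world_to_cam"];T=np.array(T)
p,d=imaging.capture("top")
def cloud(d):
    ii=np.argwhere(d>0);n=cv2.undistortPoints(ii[:,::-1].astype(float)[:,None],np.array(c["mtx"]),np.array(c["dist"]))[:,0]
    return (np.c_[n,np.ones(len(n))]*d[tuple(ii.T)][:,None]-T[:3,3])@T[:3,:3]
for n,dd in(("before",np.load("pics/top0.npy")),("after",d)):
    P=cloud(dd);q=P[:,:2]-(.523,-.0425);r=np.hypot(*q.T);az=np.degrees(np.arctan2(q[:,1],q[:,0]))
    for i in range(3):
        da=(az-38-120*i+180)%360-180
        g=(abs(np.radians(da)*r)<.010)&(P[:,2]>.14)
        print(n,i+1,[round(float(np.median(P[g&(r>a)&(r<a+.006),2]))*1000,1) for a in(.066,.072,.078)],"max r",r[g].max().round(4))
a=cv2.imread("pics/top0.png");b=p[...,::-1].copy()
g=lambda im:cv2.GaussianBlur(cv2.cvtColor(im,cv2.COLOR_BGR2GRAY),(5,5),0).astype(np.float32)
for n,(x,y,w) in dict(ramekin=(160,255,26),cup=(466,334,28),blade=(317,200,24),handle=(327,140,34)).items():
    A=g(a)[y-w:y+w,x-w:x+w];B=g(b)[y-w-8:y+w+8,x-w-8:x+w+8]
    _,v,_,l=cv2.minMaxLoc(cv2.matchTemplate(B,A,cv2.TM_CCOEFF_NORMED));print(n,"shift px",l[0]-8,l[1]-8,round(v,3))
E
```

```text
before 1 [154.5, 158.3, 161.5] max r 0.091
before 2 [155.6, 159.0, 161.9] max r 0.0899
before 3 [155.0, 158.8, 162.0] max r 0.0909
after 1 [150.3, 150.2, 150.4] max r 0.0881
after 2 [150.2, 150.4, 151.1] max r 0.1761
after 3 [150.0, 150.8, 151.1] max r 0.3043
ramekin shift px 0 0 0.999
cup shift px -1 -1 0.825
blade shift px 0 0 0.999
handle shift px 0 0 0.999
```

All three tabs are level and the collar reads 7. The cup's 1 px shift with a weak match is probably the arm's shadow, since the gripper never went within 150 mm above it. Handing in.

```bash
python3 -c "
from rig import workorder
print(workorder.hand_in())"
```

```text
the job is handed in; nothing more can be done
None
```

I turned the collar from 1 to 7 (143.8° counter-clockwise) with all three tabs open, then let go. I then pressed tabs 1, 2 and 3 shut in that order, and handed in at about 16 s.

- **Collar:** a close-up after release showed tick 7 in line with the red index. The last top view still fits 7, with the yellow 5 about 48° before the index.
- **Tabs:** all three are level at about 150–151 mm in the top camera's depth; before, they sloped from 155 to 162 mm. The highest force I read was about 9 N.
- **Bystanders:** the ramekin and spatula did not shift in the images. The cup's check was not clean: it gave a 1 px shift with a weak match (0.825). I put that down to the arm's shadow, because the fingertips were about 255 mm up and roughly 150 mm to the side of it, but I did not look again to confirm.
- **Failed check:** the arm blocked the last side view, so it confirmed nothing. I viewed 9 pictures, and one was wasted on a move the interface had refused.

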